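# Draw the round-lens cassette out of its dock and hold it up

## Task

Take the cassette with the round lens on top out of the two-lane dock for inspection: pinch its two side catches together, slide it along its lane from under the lips to the open front bay, and lift it straight up. Finish while still holding it by the two pinched catches, upright and still, with its underside at least 10 cm above the bench top; nothing is put down or let go. Leave the other cassette (square window) locked in its place.

Things in the scene. Friction and masses are not known exactly. Their poses are not given: they have to be found in the camera images.
- dock: Fixed dock of aluminium rails on a dark plate, 165x190x18 mm. Origin on the bench under its middle; x along the two lanes from open front bay (-x) to rear stop (+x), y across, z up. Lanes at y=+-55 mm, floor at z=5. A homed cassette stands at x=+35. From x=-5 to +75 lips (z 14 to 18, inner edges 26 mm off the lane's centre line) overhang its flange; 17 mm notches at x=+35 take the catch teeth.
- left_bay (a point): Centre of the open front bay of the dock's +y lane, on the lane floor (5 mm above the bench). The lane is open above here, between guide walls 65 mm apart and 13 mm high. A cassette standing centred here is 80 mm along the dock's -x from home, fully clear of the lips and 4 mm short of a 10 mm high front sill, and can be lifted.
- right_bay (a point): Centre of the open front bay of the dock's -y lane, on the lane floor (5 mm above the bench). The lane is open above here, between guide walls 65 mm apart and 13 mm high. A cassette standing centred here is 80 mm along the dock's -x from home, fully clear of the lips and 4 mm short of a 10 mm high front sill, and can be lifted.
- round_cassette_grip (a point): Cassette to take: black block 52x31 mm, 60 mm tall, on a 60x62x7 mm flange (1.5 mm side play in the lane, 2 mm under the lips), round aluminium lens ring 27 mm across, 6 mm high on top; about 0.2 kg. Starts home in either lane. Point: mid-way between its two catch paddles, 46 mm above its underside (51 mm above the bench when docked). Axes as the dock's: y from catch to catch.
- square_cassette_grip (a point): The same point on the other cassette, alike in size and catches but with a square 26 mm aluminium window frame on top. It starts home in the other lane, 110 mm beside, and stays there.
- round_cassette_left_catch (a joint): Inward travel (m) of the round cassette's +y catch, a grey ribbed upright paddle 24 mm wide, 28 to 66 mm above the cassette's underside: 0 free, tooth in the notch; 0.006 fully pressed; tooth clear from about 0.005. Springs back: 2 N to start, 5 N fully in. Outer faces of the two paddles: 52 mm apart free, 40 mm fully pinched; 15 to 20 N of grip holds them.
- round_cassette_right_catch (a joint): The same for its -y catch, opposite.
There are look-alikes about, which are no part of the job. What is shaped like the part that bears round_cassette_grip but blue is not meant.

How it is judged:
By the outcome, as a careful person would: the job done as asked, in the order asked, and still so for the second after the job is handed in, while the arm keeps its last pose, push and grip.
It also fails if it takes over 40 s, if anything falls off the work surface, if the arm or the gripper's body presses on something with over 40 N, if the wrist force passes 120 N, or if a joint passes its speed limit or range.

## Robot

A 7-joint arm with a two-finger parallel gripper is mounted at the origin on a cart in front of the work surface, level with it; the furniture and walls round the work are solid. World frame = base frame: x ahead of the robot, y to its left, z up, the work surface at z = 0. Lengths are in m, angles in rad, forces in N, time in s.
With the tool pointing down it reaches from about 0.4 to 0.85 m from the base axis. Payload 4.5 kg.
Tool frame: the origin (TCP) lies midway between the tips of the shut fingers; the grasp point (between the pads) lies 19 mm behind it; z points along the fingers, y is the line along which they close (so a half turn about z gives the same grasp; the last joint's range is limited). The gripper opens to 88 mm and grips with 3 to 60 N. Pads are 18 mm wide; open, the fingers measure 123 mm over their backs; the gripper's body (75 mm by 187 mm) begins 45 mm behind the grasp point.
Start: joints at [-1.088, 0.689, -0.195, 1.565, 0.157, 0.902, -0.215], TCP at [0.271, 0.563, 0.239] pointing down, gripper open.
Joint ranges: [-3.01, 3.01], [-0.46, 2.08], [-1.47, 1.51], [0.13, 2.56], [-1, 4.14], [0.04, 2.09], [-2.66, 2.66]. Speed limits (rad/s): [2.57, 2.57, 3.14, 3.14, 3.14, 3.14, 3.14].

## Interface

Orientations are given as a unit quaternion [x, y, z, w].
In Python, from plant import r, eyes, finish_job gives the robot as it stands. The module is installed in compiled form; this text tells all that it offers.
- The arm moves only by the tool move_arm, never from a script. Its argument "motion" is a list of rows, each a list of 7 numbers: the shift along the tool's x, y, z in mm, then the turn, a rotation vector about the tool's x, y, z in degrees, then the closure, from 0 (fully open) to 1 (shut). A call has 1 to 5 rows; each row is the pose to reach, as a shift and turn from the pose commanded when the call began, along the tool's axes at that moment; what a row does not reach only later rows make up. A row lasts 1/8 s, in which the tool goes at most 62.5 mm and 10.7 degrees, less where a joint would pass 70% of its speed; a pose out of reach is approached as far as the arm can. A call with a gripper value outside its range is refused whole. The fingers move at their own pace and stop on an object; "newtons" is the grip in N (left out, the last holds). Time passes only in rows, so rows that repeat a pose let the fingers close. It gives the time, the measured TCP pose, the force, the opening and the grip force at its end, in the units of the state.
- r.get_state(): the state, without advancing time (a new reading comes with each control period).
- eyes.snapshot(name): name is "scene" or "top" or "wrist"; returns a dict with "frame" (480x640x3 uint8, red, green, blue), "z_map" (480x640 float32, m along the optical axis (not along the pixel's ray), 0 where there is no reading), "intrinsics" (3x3 intrinsics, pixels), "world_to_cam" (4x4, takes a point from world to camera coordinates). Camera axes: x right, y down, z forward; pixel columns grow to the right and rows downward; lengths in m; the calibration is good to about 2 mm. A picture is of the moment at which its call begins.
- finish_job(): hands the job in; it is judged then, once.
The state is a dict: "clock": time; "q": joint angles; "qd": joint speeds; "joint_torque": joint torques, N m; "tool_pos": TCP position; "eef_rot": TCP orientation; "contact_force": force on the tool from outside, world axes, zero at the start; "moment": the same for the moment, N m; "opening": opening from 0.0 (shut) to 1.0 (fully open); "finger_force": force on a finger pad.
Only numpy, scipy, OpenCV 4.12 (cv2) and the standard library are available. Lean on these libraries where they do the work, as an engineer would, in place of code of your own. Each camera call takes 0.05 s, during which the arm holds its last target. There are 200 camera calls.

## Working session

There is one attempt and no reset: what is moved stays moved. The work goes in short steps, Python scripts to look and compute and a tool call to move; the robot and the scene stay as the last step left them, time stands still between calls to the robot, and variables do not carry over. Pictures are saved under pics/ and viewed, at most 10 in all, crops included, and the job is handed in when it is done.

Besides the shell and the picture viewer there is one more tool, called after "Call:" by a JSON object that holds its "fn" and its "kwargs". move_arm: Moves the arm, as the interface text tells. Its arguments: {"type":"object","properties":{"motion":{"type":"array","items":{"type":"array","items":{"type":"number"}}},"newtons":{"type":"number"}},"required":["motion"]}

```bash
mkdir -p pics
cat > h.py <<'E'
import numpy as np, cv2
from scipy.spatial.transform import Rotation as R
from plant import r, eyes, finish_job
def snap(n,f):
    s=eyes.snapshot(n); np.savez(''+f+'.npz',**s)
    cv2.imwrite('pics/'+f+'.png',s['frame'][:,:,::-1]); return s
def pt(s,u,v,z=None):
    K=s['intrinsics'];T=np.linalg.inv(s['world_to_cam'])
    if z is None: 
        z=s['z_map'][int(v),int(u)]
    c=np.array([(u-K[0,2])/K[0,0]*z,(v-K[1,2])/K[1,1]*z,z,1]); return (T@c)[:3]
def pth(s,u,v,h):
    a=pt(s,u,v,0.0);b=pt(s,u,v,1.0);t=(h-a[2])/(b[2]-a[2]);return a+t*(b-a)
E
python3 - <<'E'
from h import *
s=snap('scene','s1');t=snap('top','t1')
print(r.get_state())
cv2.imwrite('pics/both.png',cv2.resize(np.vstack([s['frame'],t['frame']])[:,:,::-1],None,fx=.6,fy=.6))
E
```

```text
{'clock': 0.1, 'q': array([-1.0882166 ,  0.68986927, -0.19451284,  1.56620776,  0.15731085,
        0.90248967, -0.21509493]), 'qd': array([-0.00051449, -0.00126133,  0.00204179, -0.00251026,  0.00108838,
        0.00040906, -0.00111531]), 'joint_torque': array([-3.01843640e-03, -5.28498673e+01, -1.27105795e+00, -1.53837776e+01,
       -5.24522841e-02,  2.00819704e-03,  6.17412161e-05]), 'tool_pos': array([0.27097416, 0.56259829, 0.23801789]), 'eef_rot': array([ 2.22473199e-01,  9.74938485e-01, -7.83516998e-04, -1.12595194e-04]), 'contact_force': array([-0.10801051, -0.22853867, -0.60781456]), 'moment': array([-0.01450231,  0.02815637, -0.03077637]), 'finger_force': 0.0, 'opening': 0.9991620327091282}
```

View pics/t1.png

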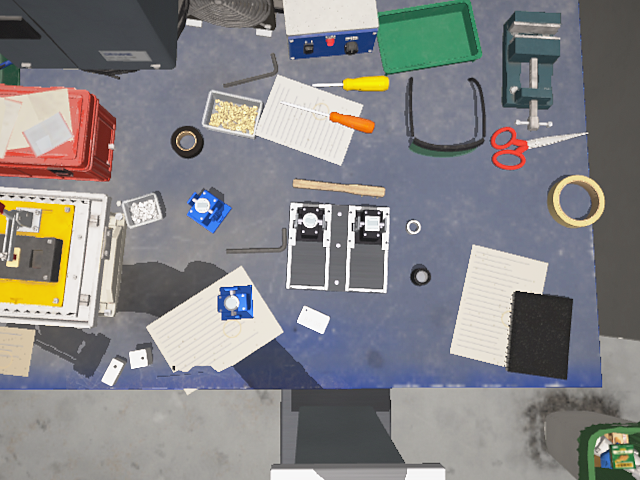

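View pics/s1.png

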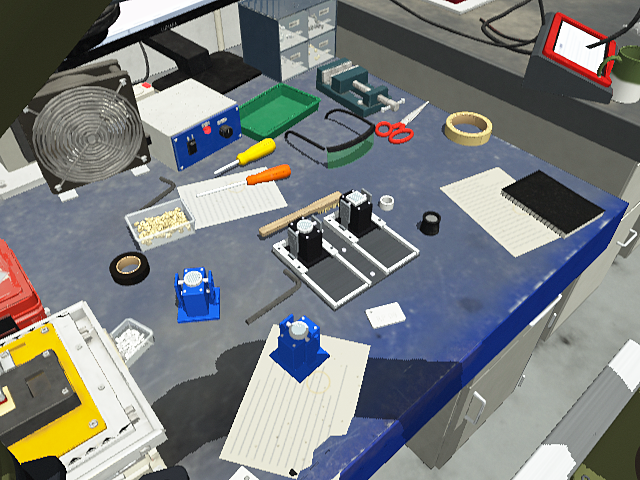

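The top view shows the dock at about (338,248), with a black cassette at the rear of each lane: (311,222) looks round and (371,224) looks square. The two blue look-alikes, at (205,207) and (236,302), are ruled out by colour. I'll enlarge a crop to confirm and measure the corners.

Run:
```python
from h import *
t=dict(np.load('t1.npz'))
x0,y0=280,195
cv2.imwrite('pics/t1c.png',cv2.resize(t['frame'][y0:y0+100,x0:x0+120,::-1],None,fx=6,fy=6,interpolation=cv2.INTER_CUBIC))
for u,v in [(311,219),(371,222),(305,270),(365,270),(338,230),(338,280)]: print(u,v,pt(t,u,v))
print(np.round(t['intrinsics'],1),np.round(t['world_to_cam'],3))
```

```text
311 219 [0.59645081 0.08514942 0.07143001]
371 222 [ 0.5914593  -0.02093488  0.0710914 ]
305 270 [0.5100333  0.09580616 0.00533619]
365 270 [ 0.51014886 -0.01720493  0.00597574]
338 230 [0.58654031 0.03312539 0.00242497]
338 280 [0.49132292 0.03374098 0.00520968]
[[483.7   0.  314.8]
 [  0.  483.7 245.2]
 [  0.    0.    1. ]] [[ 0.    -1.     0.016  0.077]
 [-0.994 -0.002 -0.106  0.555]
 [ 0.106 -0.016 -0.994  0.863]
 [ 0.     0.     0.     1.   ]]
```

View pics/t1c.png

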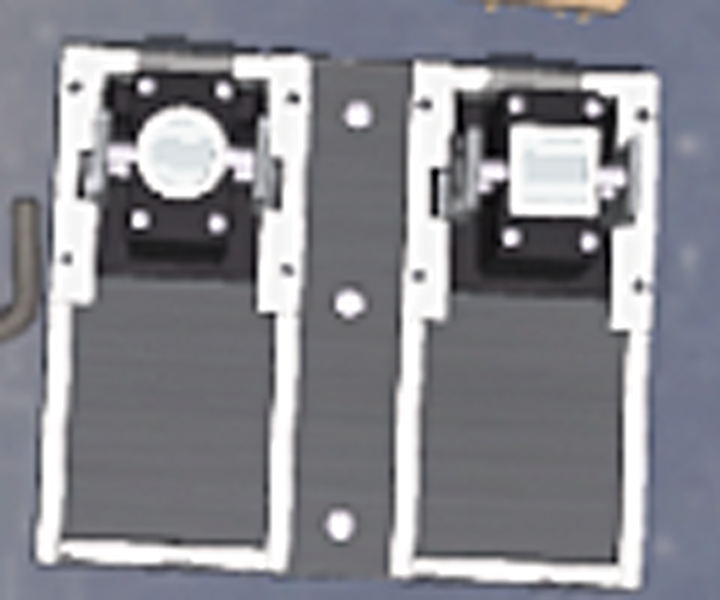

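The crop settles it: the black cassette in the left (+y) lane, lens centre at crop (182,152), carries the round ring. The right one, at crop (560,168), has the square window frame. Next I work out the dock pose.

Run:
```python
from h import *
t=dict(np.load('t1.npz'))
f=lambda a,b,h: pth(t,280+(a+.5)/6-.5,195+(b+.5)/6-.5,h)
L=f(182,152,.071);S=f(560,168,.071);print('lens',L,S,np.linalg.norm(L-S))
d=L-S;print('yaw lens',np.degrees(np.arctan2(-d[0],d[1])))
c={k:f(*v) for k,v in dict(FL=(38,562,.013),FR=(640,588,.013),RR=(660,72,.018),RL=(65,47,.018),IFR=(290,572,.013),IFL=(392,577,.013)).items()}
for k in c: print(k,c[k].round(4))
g=lambda a,b:(np.degrees(np.arctan2((c[a]-c[b])[1],(c[a]-c[b])[0])),np.linalg.norm(c[a]-c[b]))
print(g('RL','FL'),g('RR','FR'),g('FL','FR'),g('RL','RR'))
s=r.get_state();print(R.from_quat(s['eef_rot']).as_matrix().round(3))
w=snap('wrist','w0'); print(w['world_to_cam'].round(3)); 
print(w['intrinsics'])
```

```text
lens [0.59487768 0.08705649 0.071     ] [ 0.59044086 -0.02433001  0.071     ] 0.11147483281778854
yaw lens -2.281035486392702
FL [0.4757 0.1311 0.013 ]
FR [ 0.4678 -0.0555  0.013 ]
RR [ 0.6292 -0.0635  0.018 ]
RL [0.6365 0.1235 0.018 ]
IFR [0.4726 0.0531 0.013 ]
IFL [0.4711 0.0215 0.013 ]
(np.float64(-2.7011270249422936), np.float64(0.16112482923696028)) (np.float64(-2.8171036173379846), np.float64(0.16172092185654038)) (np.float64(87.57765917268611), np.float64(0.18682619306607137)) (np.float64(87.75964225715329), np.float64(0.1871572279086057))
[[-0.901  0.434 -0.001]
 [ 0.434  0.901 -0.001]
 [-0.    -0.002 -1.   ]]
[[ 0.434  0.901 -0.002 -0.625]
 [ 0.87  -0.418  0.262 -0.035]
 [ 0.235 -0.116 -0.965  0.389]
 [ 0.     0.     0.     1.   ]]
[[363.00461391   0.         321.70946154]
 [  0.         363.00461391 238.79179479]
 [  0.           0.           1.        ]]
```

Call:
{"fn": "move_arm", "kwargs": {"motion": [[-40,-25,0,0,0,-5,0],[-85,-50,0,0,0,-10,0],[-130,-75,0,0,0,-15,0],[-175,-100,0,0,0,-19,0],[-220,-130,0,0,0,-23,0]]}}

```text
clock: 0.78
tool_pos: [0.4139, 0.3492, 0.2386]
eef_rot: [0.022, 1.0, 0.0, 0.0]
contact_force: [1.0, 0.1, 0.1]
opening: 0.999
finger_force: 0.0
```

Call:
{"fn": "move_arm", "kwargs": {"motion": [[-35,-50,0,0,0,0,0],[-70,-95,0,0,0,0,0],[-105,-140,0,0,0,0,0],[-140,-190,0,0,0,0,0],[-170,-230,10,0,0,0,0]]}}

```text
clock: 1.4
tool_pos: [0.5734, 0.1101, 0.229]
eef_rot: [0.025, 1.0, -0.0, 0.001]
contact_force: [0.7, -0.0, 0.5]
opening: 1.0
finger_force: 0.0
```

Call:
{"fn": "move_arm", "kwargs": {"motion": [[-15,-20,0,0,0,0,0],[-20,-24,0,0,0,0,0],[-20,-24,0,0,0,0,0]]}}

```text
clock: 1.78
tool_pos: [0.5904, 0.089, 0.2287]
eef_rot: [0.023, 1.0, 0.001, -0.0]
contact_force: [-0.1, 0.1, -0.1]
opening: 1.0
finger_force: 0.0
```

Run:
```python
from h import *
print(r.get_state()['tool_pos'],R.from_quat(r.get_state()['eef_rot']).as_matrix().round(4))
w=snap('wrist','w1')
x0,y0=200,130
print(w['world_to_cam'].round(3))
for p in [(.59,.087,.071),(.51,.095,.005),(.5523,.034,.003)]:
  q=w['intrinsics']@(w['world_to_cam']@np.r_[p,1])[:3];print(p,q[:2]/q[2])
```

```text
[0.59037728 0.08897396 0.22866755] [[-9.989e-01  4.650e-02 -4.000e-04]
 [ 4.650e-02  9.989e-01  1.100e-03]
 [ 4.000e-04  1.000e-03 -1.000e+00]]
[[ 0.047  0.999  0.001 -0.117]
 [ 0.964 -0.045  0.261 -0.598]
 [ 0.261 -0.011 -0.965  0.226]
 [ 0.     0.     0.     1.   ]]
(0.59, 0.087, 0.071) [318.27899218 221.81850872]
(0.51, 0.095, 0.005) [323.01219114 126.48988621]
(0.5523, 0.034, 0.003) [264.62278835 173.24851704]
```

View pics/w1.png

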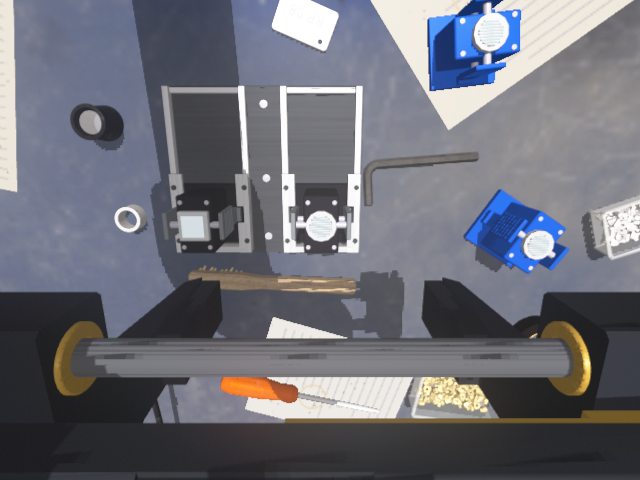

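The wrist view shows the dock square to the tool, the round cassette's lens at (321,226) and the square window at (193,225). I'll enlarge a crop to read the dock edges and paddles.

Run:
```python
from h import *
w=dict(np.load('w1.npz'))
cv2.imwrite('pics/w1c.png',cv2.resize(w['frame'][165:265,255:380,::-1],None,fx=6,fy=6,interpolation=cv2.INTER_CUBIC))
```

```text
(no output)
```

View pics/w1c.png

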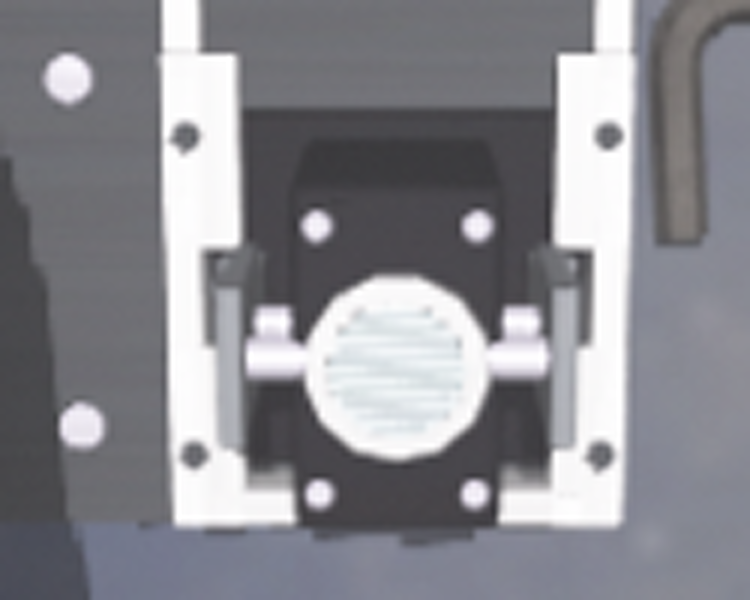

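```bash
cat > m.py <<'E'
from h import *
w=dict(np.load('w1.npz'))
f=lambda a,b,h: pth(w,255+(a+.5)/6-.5,165+(b+.5)/6-.5,h)
c=dict(lens=f(397,367,.071),padL=f(577,366,.071),padR=f(217,367,.071),tipF=f(397,285,.071),tipR=f(397,448,.071),
 lipFl=f(557,54,.018),lipFr=f(238,54,.018),rl=f(622,525,.018),rr=f(174,525,.018),fl=f(635,54,.018),fr=f(160,54,.018),notFl=f(557,248,.018),notFr=f(238,248,.018),notRl=f(590,347,.018),notRr=f(205,347,.018))
for k in c: print(k,c[k].round(4))
a=np.radians(-2.6);C=np.array([[np.cos(a),np.sin(a)],[-np.sin(a),np.cos(a)]])
o=c['lens'][:2]
print('dock-frame rel to lens (mm)');
for k in c: print(k,(C@(c[k][:2]-o)*1e3).round(1))
for u,v in [(321,226)]: print(pt(w,u,v))
E
python3 m.py
```

```text
lens [0.5935 0.0889 0.071 ]
padL [0.5946 0.1147 0.071 ]
padR [0.5923 0.0632 0.071 ]
tipF [0.5817 0.0895 0.071 ]
tipR [0.6055 0.0884 0.071 ]
lipFl [0.5552 0.1166 0.018 ]
lipFr [0.5528 0.0651 0.018 ]
rl [0.6354 0.1254 0.018 ]
rr [0.6318 0.0488 0.018 ]
fl [0.5558 0.1292 0.018 ]
fr [0.5522 0.0525 0.018 ]
notFl [0.5869 0.1157 0.018 ]
notFr [0.5844 0.0629 0.018 ]
notRl [0.6039 0.1207 0.018 ]
notRr [0.6009 0.0563 0.018 ]
dock-frame rel to lens (mm)
lens [0. 0.]
padL [-0.1 25.7]
padR [ -0.  -25.7]
tipF [-11.9   0. ]
tipR [12. -0.]
lipFl [-39.6  25.9]
lipFr [-39.6 -25.7]
rl [40.2 38.4]
rr [ 40.  -38.4]
fl [-39.5  38.5]
fr [-39.7 -38.3]
notFl [-7.8 26.4]
notFr [ -7.9 -26.4]
notRl [ 8.9 32.2]
notRr [  8.8 -32.3]
[0.59353153 0.08916392 0.07204485]
```

Measurements check out: paddles are 51.4 mm apart, lips at ±26 mm, lip front 39.6 mm ahead of the lens. So the cassette is home and the lane yaw of about -2.6° matches the tool. Descending.

Call:
{"fn": "move_arm", "kwargs": {"motion": [[-3,0,40,0,0,0,0],[-3,0,80,0,0,0,0],[-3,0,120,0,0,0,0],[-3,0,150,0,0,0,0],[-3,0,170,0,0,0,0]]}}

```text
clock: 2.45
tool_pos: [0.5924, 0.09, 0.0575]
eef_rot: [0.022, 1.0, 0.0, -0.001]
contact_force: [-0.1, 0.7, -0.7]
opening: 1.001
finger_force: 0.0
```

Call:
{"fn": "move_arm", "kwargs": {"motion": [[0,0,12,0,0,0,0],[0,0,20,0,0,0,0],[0,0,27,0,0,0,0],[0,0,27,0,0,0,0]]}}

```text
clock: 2.95
tool_pos: [0.5937, 0.0878, 0.0317]
eef_rot: [0.024, 1.0, 0.0, -0.0]
contact_force: [-0.3, 0.1, 0.1]
opening: 0.995
finger_force: 0.0
```

Run:
```python
from h import *
s=r.get_state();print(s['tool_pos'],s['contact_force'],R.from_quat(s['eef_rot']).as_matrix().round(4))
w=snap('wrist','w2')
cv2.imwrite('pics/w2c.png',cv2.resize(w['frame'][100:400,100:500,::-1],None,fx=2,fy=2))
```

```text
[0.59369989 0.08779936 0.03170561] [-0.2922169   0.11952463  0.13113948] [[-9.989e-01  4.720e-02 -0.000e+00]
 [ 4.720e-02  9.989e-01  1.000e-04]
 [ 0.000e+00  1.000e-04 -1.000e+00]]
```

View pics/w2c.png

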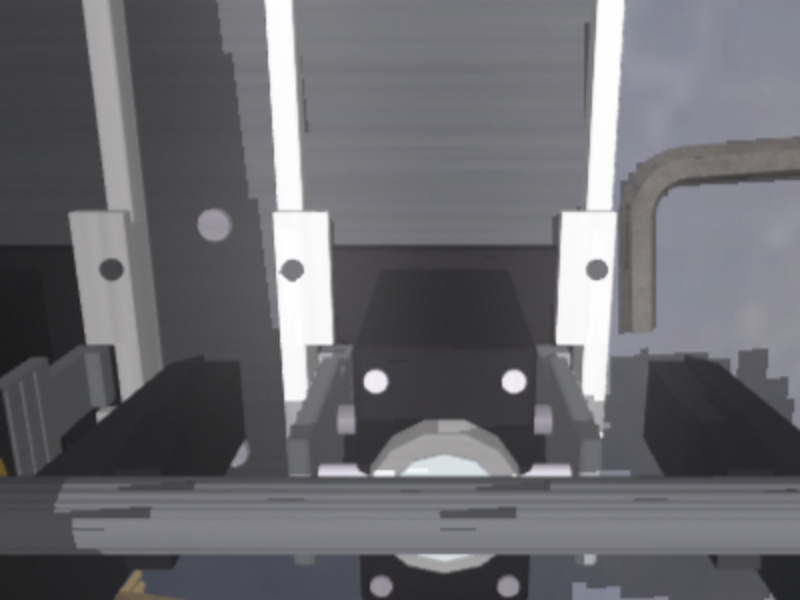

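The fingers straddle the two paddles evenly: inner edges at crop x≈240 and 645, cassette centre at 445. Pinching now.

Call:
{"fn": "move_arm", "kwargs": {"motion": [[0,1,0,0,0,0,0.35],[0,1,0,0,0,0,0.5],[0,1,0,0,0,0,1],[0,1,0,0,0,0,1],[0,1,0,0,0,0,1]], "newtons": 18}}

```text
clock: 3.62
tool_pos: [0.5938, 0.0885, 0.0319]
eef_rot: [0.024, 1.0, -0.0, 0.0]
contact_force: [-0.8, -2.5, 4.3]
opening: 0.455
finger_force: 7.3
```

Call:
{"fn": "move_arm", "kwargs": {"motion": [[0,0,0,0,0,0,1],[0,0,0,0,0,0,1],[0,0,0,0,0,0,1],[0,0,0,0,0,0,1]]}}

```text
clock: 4.12
tool_pos: [0.5938, 0.0884, 0.032]
eef_rot: [0.024, 1.0, -0.0, 0.0]
contact_force: [-2.0, -1.0, 5.0]
opening: 0.442
finger_force: 18.0
```

Call:
{"fn": "move_arm", "kwargs": {"motion": [[2,0,0,0,0,0,1],[5,0,0,0,0,0,1],[9,0,0,0,0,0,1],[14,0,0,0,0,0,1],[20,0,0,0,0,0,1]]}}

```text
clock: 4.75
tool_pos: [0.5742, 0.0901, 0.032]
eef_rot: [0.024, 1.0, 0.0, 0.001]
contact_force: [3.3, -0.4, 3.6]
opening: 0.441
finger_force: 18.0
```

Call:
{"fn": "move_arm", "kwargs": {"motion": [[6,0,0,0,0,0,1],[13,0,0,0,0,0,1],[20,0,0,0,0,0,1],[26,0,0,0,0,0,1],[30,0,0,0,0,0,1]]}}

```text
clock: 5.38
tool_pos: [0.5439, 0.0912, 0.032]
eef_rot: [0.024, 1.0, 0.0, 0.0]
contact_force: [3.8, -0.2, 4.7]
opening: 0.442
finger_force: 18.0
```

Call:
{"fn": "move_arm", "kwargs": {"motion": [[7,0,0,0,0,0,1],[15,0,0,0,0,0,1],[22,0,0,0,0,0,1],[27,0,0,0,0,0,1],[30,0,0,0,0,0,1]]}}

```text
clock: 6.0
tool_pos: [0.5139, 0.0926, 0.032]
eef_rot: [0.024, 1.0, 0.0, 0.0]
contact_force: [4.0, 0.0, 5.4]
opening: 0.445
finger_force: 18.0
```

Run:
```python
from h import *
s=r.get_state();print(s['tool_pos'],s['contact_force'],s['opening'],s['finger_force'])
w=snap('wrist','w3');t=snap('top','t3')
a=cv2.resize(w['frame'][0:300,100:500],(600,450))
b=cv2.resize(t['frame'][190:310,270:400],(200,185))
b=np.vstack([b,np.zeros((450-185,200,3),np.uint8)])
cv2.imwrite('pics/w3c.png',np.hstack([a,b])[:,:,::-1])
```

```text
[0.51385797 0.09260296 0.03197304] [3.98930061e+00 5.41306440e-03 5.44909222e+00] 0.44455967771758476 18.000701665878296
```

View pics/w3c.png

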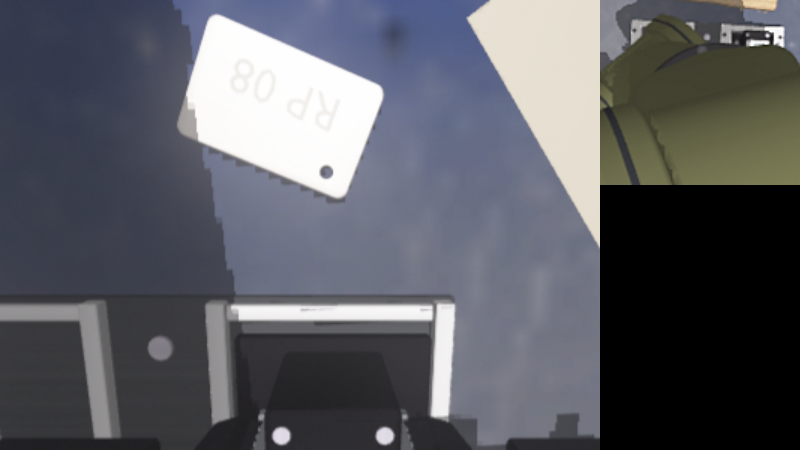

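The cassette moved with the gripper into the bay: flange front at crop y≈335, just short of the sill at y≈312 and clear of the lips. Lifting straight up.

Call:
{"fn": "move_arm", "kwargs": {"motion": [[0,0,-3,0,0,0,1],[0,0,-8,0,0,0,1],[0,0,-14,0,0,0,1],[0,0,-22,0,0,0,1],[0,0,-30,0,0,0,1]]}}

```text
clock: 6.72
tool_pos: [0.5137, 0.0925, 0.0623]
eef_rot: [0.024, 1.0, 0.0, -0.0]
contact_force: [0.4, 0.8, -2.4]
opening: 0.438
finger_force: 18.0
```

Call:
{"fn": "move_arm", "kwargs": {"motion": [[0,0,-10,0,0,0,1],[0,0,-25,0,0,0,1],[0,0,-45,0,0,0,1],[0,0,-60,0,0,0,1],[0,0,-70,0,0,0,1]]}}

```text
clock: 7.35
tool_pos: [0.5141, 0.0925, 0.1329]
eef_rot: [0.024, 1.0, 0.0, 0.0]
contact_force: [-0.2, -0.1, -2.7]
opening: 0.44
finger_force: 18.0
```

Call:
{"fn": "move_arm", "kwargs": {"motion": [[0,0,-10,0,0,0,1],[0,0,-25,0,0,0,1],[0,0,-33,0,0,0,1],[0,0,-36,0,0,0,1],[0,0,-36,0,0,0,1]]}}

```text
clock: 7.98
tool_pos: [0.5138, 0.0924, 0.1677]
eef_rot: [0.024, 1.0, 0.0, -0.0]
contact_force: [0.0, 0.5, -2.5]
opening: 0.443
finger_force: 18.0
```

Call:
{"fn": "move_arm", "kwargs": {"motion": [[0,0,0,0,0,0,1],[0,0,0,0,0,0,1],[0,0,0,0,0,0,1],[0,0,0,0,0,0,1]]}}

```text
clock: 8.48
tool_pos: [0.5138, 0.0925, 0.1676]
eef_rot: [0.024, 1.0, 0.0, -0.0]
contact_force: [-0.6, 1.0, -3.2]
opening: 0.44
finger_force: 18.0
```

Run:
```python
from h import *
s=r.get_state();print(s['clock'],s['tool_pos'],s['contact_force'],s['opening'],s['finger_force'],abs(s['qd']).max())
w=snap('wrist','w4');t=snap('scene','s4')
a=cv2.resize(w['frame'],(400,300)); b=cv2.resize(t['frame'][120:360,220:540],(400,300))
cv2.imwrite('pics/f4.png',np.hstack([a,b])[:,:,::-1])
```

```text
8.475 [0.51384322 0.09251635 0.16762107] [-0.55702015  1.02634    -3.23526476] 0.4397592705236727 17.999811954796314 0.0026840003350679085
```

View pics/f4.png

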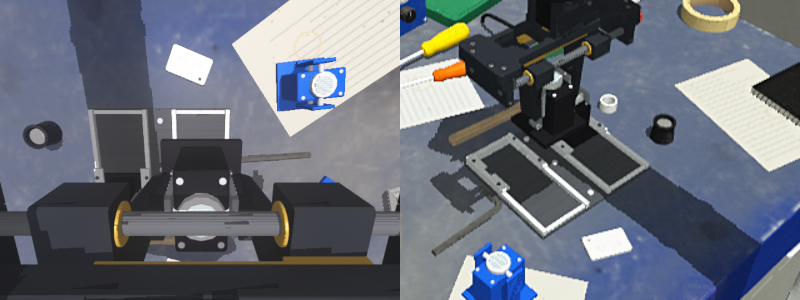

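The wrist view shows the cassette upright between the fingers, at (200,200), and the left lane empty. One depth check on its height, then I hand in.

Run:
```python
from h import *
w=dict(np.load('w4.npz'))
for u,v in [(300,232),(322,230),(345,232),(322,295),(305,295),(340,295)]: print(u,v,pt(w,u,v).round(4))
```

```text
300 232 [0.4877 0.0843 0.1471]
322 230 [0.487  0.0947 0.1481]
345 232 [0.4888 0.1055 0.1467]
322 295 [0.4969 0.0942 0.1997]
305 295 [0.4969 0.0884 0.1992]
340 295 [0.4971 0.1003 0.2   ]
```

The flange top is level at z≈0.147 and the body top at ≈0.200, so the underside is about 0.14 m up and the cassette is upright with no slip.

```bash
python3 -c "
from plant import finish_job
print(finish_job())"
```

```text
the job is handed in; nothing more can be done
None
```

The round-lens cassette is out of the left lane and handed in: held by its two pinched catches, upright and still, underside about 14 cm above the bench; the square-window cassette was left untouched in the right lane.

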